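# Switch on the hot plate under the frying pan

## Robot

A 7-joint arm with a two-finger parallel gripper is mounted at the origin on the work surface. World frame = base frame: x ahead of the robot, y to its left, z up, the work surface at z = 0. Lengths are in mm, angles in rad, forces in N, time in s.
With the tool pointing down it reaches from about 400 to 875 mm from the base axis. Payload 6.5 kg.
Tool frame: the origin (TCP) lies at the very end of the fingers, on their centre line; the grasp point (between the pads) lies 19 mm behind it; z points along the fingers, y is the line along which they close (so a half turn about z gives the same grasp; the last joint's range is limited). The gripper opens to 85 mm and grips with 20 to 120 N. Pads are 22 mm wide; open, the fingers measure 114 mm over their backs; the gripper's body (76 mm by 85 mm) begins 54 mm behind the grasp point. The pads swing forward as they close: fully open they stand 13 mm farther back than shut.
Start: joints at [-1.263, 0.536, -0.004, 1.538, 0.003, 1.067, -0.071], TCP at [237.346, 605.109, 231.29] pointing down, gripper open.
Joint ranges: [-2.7, 2.7], [-0.37, 2.16], [-1.27, 1.26], [0.24, 2.4], [-1.31, 4.45], [0.19, 1.91], [-2.76, 2.76]. Speed limits (rad/s): [2.39, 2.39, 3.14, 3.14, 3.14, 3.14, 3.14].

## Interface

Orientations are given as [roll, pitch, yaw] about the fixed x, y, z axes, in that order (R = Rz(yaw) Ry(pitch) Rx(roll)).
In Python, from rig import read_state, get_image, camera_params, ticket, spotter gives the robot as it stands.
- The arm moves only by the tool arm_command, never from a script. Its argument "rows" is a list of rows, each an object of numbers: "ax", "ay", "az": the turn, a rotation vector about the tool's x, y, z in rad; "x", "y", "z": the shift along the tool's x, y, z in m; "gripper": the gripper command: -1 is fully open, 1 is shut, values between are in proportion. A call has 1 to 8 rows; each row is the pose to reach, as a shift and turn from the pose commanded when the call began, along the tool's axes at that moment; what a row does not reach only later rows make up. A row lasts 1/8 s, in which the tool goes at most 62.5 mm and 10.7 degrees, less where a joint would pass 70% of its speed; a pose out of reach is approached as far as the arm can. A call with a gripper value outside its range is refused whole. The fingers move at their own pace and stop on an object; the grip force is fixed at half the most. Time passes only in rows, so rows that repeat a pose let the fingers close. It gives the time, the measured TCP pose, the force, the opening and the grip force at its end, in the units of the state.
- read_state(): the state, without advancing time (a new reading comes with each control period).
- get_image(name): name is "scene" or "top" or "wrist"; returns the picture (480x640x3 uint8, red, green, blue); there is no depth.
- camera_params(name): a dict with "fx", "fy", "cx", "cy" (pixels), "camera_from_world" (4x4, takes a point from world to camera coordinates). Camera axes: x right, y down, z forward; pixel columns grow to the right and rows downward; lengths in mm; the calibration is good to about 2 mm. A picture is of the moment at which its call begins: read the wrist's pose just before it. camera_params takes no time and is no camera call; for the wrist camera it gives the pose at the moment of the call.
- ticket.sign_off(): hands the job in; it is judged then, once.
Trained networks look in the newest picture that a camera, given by its name, has taken for a name from the list of things; names that differ only in an ending like _2 or _b are one class to them, and where a whole thing is asked for, a point or a joint stands for the part that bears it (a point fixed in the world has none). Each returns a list of dicts, best first, with "confidence" (0 to 1); they miss things now and then, are a little off and sometimes report something else, mostly with a low value. They report only what shows in the picture. A call takes as long as a camera call.
- spotter.boxes_of(camera, name): "point" ([x, y, z] in mm, in world coordinates, good to about 4 mm: the middle of the surface that is visible of it).
- spotter.cut_out(camera, name): "mask" (480x640 bool, what is visible of it).
The state is a dict: "clock": time; "joints": joint angles; "joint_vel": joint speeds; "effort": joint torques, N m; "tcp_pos": TCP position; "orientation": TCP orientation; "force": force on the tool from outside, world axes, zero at the start; "torque": the same for the moment, N m; "width": finger opening in mm; "gripper_force": force on a finger pad.
Only numpy, scipy, OpenCV 4.12 (cv2) and the standard library are available. Lean on these libraries where they do the work, as an engineer would, in place of code of your own. Each camera call takes 0.05 s, during which the arm holds its last target. There are 200 camera calls.

## Task

Switch on the hob for the frying pan with closed fingers: first press the main rocker over to on by pushing fully down its raised half (the one nearer the hot plates), then push the round key on the same side as the plate the frying pan stands on fully down (it stays down), then press the wide start bar fully down, let it come back up and move the hand clear. Leave the other round key alone, and do not lift or push aside the pans, the bottle or the mug.

Things in the scene. Friction and masses are not known exactly. Their poses are not given: they have to be found in the camera images.
- hob: Steel two-plate table hob, fixed, 360 (x) x 510 (y) x 70 mm high. Origin: centre of its underside, on the table; x points away from its control strip (its top, x -180 to -75), y left. Two hot plates, 180 across, 10 high, at x 55, y +125 (left) and -125 (right). Round keys at x -135, y +125 and -125, each before its plate; between them, some 85 mm apart in either order, rocker and start bar.
- left_key_top (a point): Centre of the top face of the left round key: upright cylinder 32 mm across, on the left end of the strip; belongs to the left hot plate. Released its top is 17 mm above the strip, pressed down 9 mm, its 46 mm collar is 5 mm high. Moves with the key.
- left_key (a joint): Left round key: m pressed, 0 up to 0.008 fully down. Straight down, about 3 N of friction, then a solid stop; it stays where it is left.
- right_key_top (a point): The same for the right round key, on the right end of the strip, of the right hot plate.
- right_key (a joint): Right round key, the same as the left one.
- rocker_base: Grey base of the main rocker, 80 (x) x 46 x 8 mm high; origin: centre of its underside, on the strip, 70 mm above the table; axes as the hob. Black rocker, 36 mm wide: two 32 mm lobes in a shallow V on a hinge along y, 14 mm above the strip. Off: near lobe level, far (+x) lobe rises to 24 mm above the strip at its end. On: far lobe level, near one raised.
- main_rocker_press (a point): Point on the top face of the rocker's far lobe, on its middle line, 24 mm out from the hinge towards the lobe's end: the place to press. It moves with the rocker, 7.5 mm down (to 14 mm above the strip) and 1 mm outwards from off to on.
- main_rocker (a joint): Main rocker angle, rad: 0 off, 0.32 on (far lobe fully down, solid stop). Friction 0.045 N m (2 to 4 N at the lobe); it stays where it is left.
- start_bar_top (a point): Centre of the top face of the start bar: a bar-shaped key 26 (x) x 56 (y) mm, its top 17 mm above the strip when released, on a grey base 38 x 68 x 6 mm. Moves with the bar.
- start_bar (a joint): Start bar: m pressed, 0 up to 0.006 fully down (5 N), then a solid stop; a spring brings it back up.
- pan: Frying pan, open, dark steel, 170 mm across the base, 220 mm at the rim, 42 mm high, with one straight 150 mm handle; loose on one of the hot plates. Origin: centre of its underside; the handle points along its +x, away from the control strip, reaching 270 mm from the centre and rising to 69 mm. Only to be looked at.
- pot: Closed aluminium stew pot on the other hot plate, 172 mm across, 134 mm high over its lid knob, two short loop handles on its sides. Origin: centre of its underside. Leave it alone.
- bottle: Glass bottle, 64 mm across, 220 mm high, standing on the table beside the left end of the control strip. Origin: centre of its underside. Leave it alone.
- mug: Plastic mug, 82 mm across, 95 mm high, standing on the table beside the right end of the control strip. Origin: centre of its underside. Leave it alone.

How it is judged (in metres and radians):
On the way, in this order (a step that is already met when the one before it is completed fails the run):
1. the main rocker is pressed over to on (value of joint main_rocker above 0.25 rad), for 0.1 s.
2. the round key of the frying pan's hot plate is pushed down (value of joint main_rocker above 0.25 rad and ((y of pan in the frame of hob above 0 m and value of joint left_key above 0.006 m) or (not (y of pan in the frame of hob above 0 m) and value of joint right_key above 0.006 m))), for 0.1 s.
3. the start bar is pressed down (all of step 2 and value of joint start_bar above 0.0045 m), for 0.05 s.
At the end, for the whole second after the job is handed in: The main rocker is on (joint above 0.25 rad), the round key on the frying pan's side is down (more than 6 mm of 8), the other round key is up (less than 2 mm), the start bar has come back up (less than 1.5 mm), and the pan, pot, bottle and mug are at rest within 25 mm of where they stood (all of step 2 and ((y of pan in the frame of hob above 0 m and value of joint right_key below 0.002 m) or (not (y of pan in the frame of hob above 0 m) and value of joint left_key below 0.002 m)) and value of joint start_bar below 0.0015 m and linear speed of each of pan, pot, bottle, mug below 0.02 m/s and distance of each of pan, pot, bottle, mug from where it was at the start of the episode below 0.025 m); the robot touches nothing.
It fails at once if the round key of the other hot plate is pressed (more than 3 mm) ((y of pan in the frame of hob above 0 m and value of joint right_key above 0.003 m) or (not (y of pan in the frame of hob above 0 m) and value of joint left_key above 0.003 m)).
It fails at once if a round key is pressed (more than 3 mm) while the main rocker is not on (value of joint main_rocker below 0.22 rad and value of joint any of left_key, right_key above 0.003 m).
It fails at once if the start bar is pressed (more than 3 mm) before the rocker is on and the round key is down (value of joint start_bar above 0.003 m and (value of joint main_rocker below 0.22 rad or value of joint each of left_key, right_key below 0.005 m)).
It fails at once if the frying pan or the pot is lifted, tipped or pushed more than 25 mm (distance of any of pan, pot from where it was at the start of the episode above 0.025 m or angle between any of pan, pot's own z axis and vertical above 0.25 rad).
It fails at once if the bottle or the mug is lifted, tipped or pushed more than 25 mm (distance of any of bottle, mug from where it was at the start of the episode above 0.025 m or angle between any of bottle, mug's own z axis and vertical above 0.25 rad).
It also fails if it takes over 43 s, if anything falls off the work surface, if the arm or the gripper's body presses on something with over 40 N, if the wrist force passes 120 N, or if a joint passes its speed limit or range.

## Working session

There is one attempt and no reset: what is moved stays moved. The work goes in short steps, Python scripts to look and compute and a tool call to move; the robot and the scene stay as the last step left them, time stands still between calls to the robot, and variables do not carry over. Pictures are saved under pics/ and viewed, at most 10 in all, crops included, and the job is handed in when it is done.

Besides the shell and the picture viewer there is one more tool, called after ">>>" as name(argument=value, ...) on one line, values as JSON. arm_command: Moves the arm, as the interface text tells. Its arguments: {"type":"object","properties":{"rows":{"type":"array","items":{"type":"object","properties":{"ax":{"type":"number"},"ay":{"type":"number"},"az":{"type":"number"},"x":{"type":"number"},"y":{"type":"number"},"z":{"type":"number"},"gripper":{"type":"number"}}}}},"required":["rows"]}

```bash
mkdir -p pics
cat > h.py <<'E'
from rig import *
import numpy as np, cv2
E
python3 - <<'E'
from h import *
s=read_state(); print({k:np.round(s[k],3) for k in ('clock','tcp_pos','orientation','force','width')})
ims=[]
for c in ("scene","top"):
    im=get_image(c); ims.append(im)
    for n in ("hob","left_key_top","right_key_top","rocker_base","main_rocker_press","start_bar_top","pan","pot","bottle","mug"):
        r=spotter.boxes_of(c,n); print(c,n,[(np.round(d["point"]),round(d["confidence"],2)) for d in r[:2]])
for c,im in zip(("scene","top"),ims): cv2.imwrite(f"pics/{c}.png",im[:,:,::-1])
print(read_state()["clock"])
E
```

```text
{'clock': np.float64(0.0), 'tcp_pos': array([237.171, 604.507, 230.414]), 'orientation': array([-3.14 ,  0.   ,  2.768]), 'force': array([-0.044, -0.303,  0.712]), 'width': np.float64(85.744)}
scene hob [(array([ 644., -197.,   68.]), 0.68)]
scene left_key_top [(array([512.,  89.,  88.]), 0.53)]
scene right_key_top [(array([ 504., -166.,   89.]), 0.43)]
scene rocker_base [(array([514.,  -5.,  85.]), 0.9)]
scene main_rocker_press [(array([508.,   4.,  85.]), 0.8)]
scene start_bar_top [(array([508., -79.,  92.]), 0.76)]
scene pan [(array([ 483., -389.,   55.]), 0.67), (array([710., 114.,  93.]), 0.6)]
scene pot [(array([ 709., -196.,  178.]), 0.88)]
scene bottle [(array([415., 256., 110.]), 0.74), (array([516.,  -0.,  87.]), 0.24)]
scene mug [(array([ 483., -388.,   58.]), 0.92)]
top hob [(array([567., -49.,  75.]), 0.97), (array([408., 264., 149.]), 0.65)]
top left_key_top [(array([508.,  89.,  89.]), 0.43)]
top right_key_top [(array([509.,  91.,  87.]), 0.43)]
top rocker_base [(array([508.,   7.,  84.]), 0.55)]
top main_rocker_press [(array([505.,   8.,  86.]), 0.61)]
top start_bar_top [(array([502., -76.,  88.]), 0.59)]
top pan [(array([709.,  96.,  87.]), 0.85)]
top pot [(array([ 686., -161.,  176.]), 0.55), (array([507.,  92.,  90.]), 0.16)]
top bottle [(array([410., 266., 147.]), 0.6)]
top mug [(array([ 478., -403.,   44.]), 0.72), (array([510.,  90.,  89.]), 0.45)]
1.1
```

View pics/top.png

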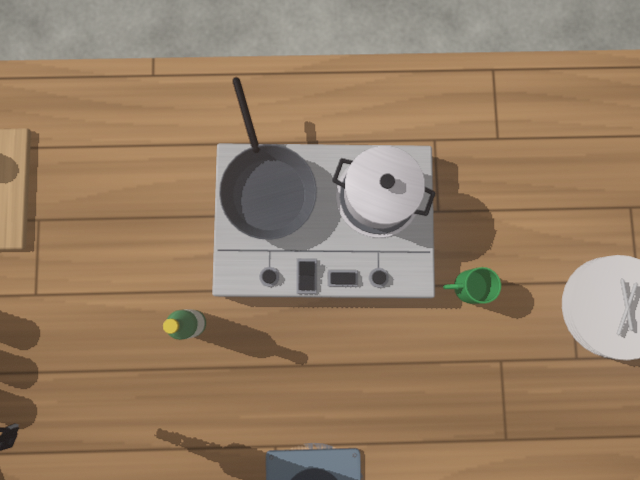

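View pics/scene.png

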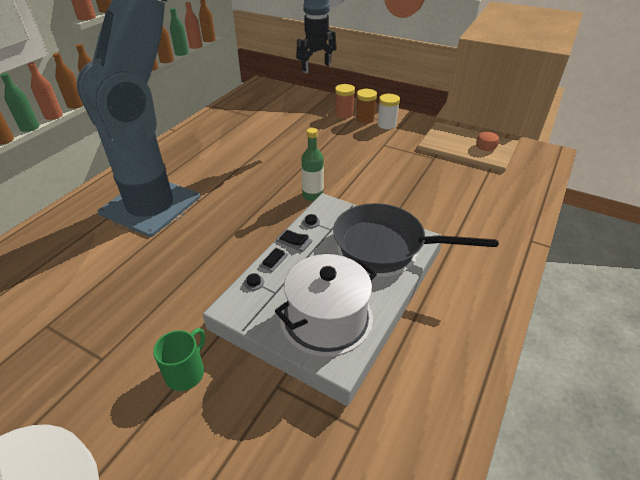

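The top picture shows the pan on the left plate (268,193), with the left key at (269,277). The rocker is at (307,276), the start bar at (343,278), the right key at (379,278), and the bottle stands near (180,325). The pan's key is therefore the left one. Next I'll fit the hob pose from the masks.

```bash
cat >> h.py <<'E'
def ray(c,u,v,z):
    p=camera_params(c);T=np.array(p["camera_from_world"]);R,t=T[:3,:3],T[:3,3]
    o=-R.T@t; d=R.T@np.array([(u-p["cx"])/p["fx"],(v-p["cy"])/p["fy"],1]); return o+d*(z-o[2])/d[2]
def proj(c,P):
    p=camera_params(c);T=np.array(p["camera_from_world"]);q=T[:3,:3]@np.array(P)+T[:3,3]
    return q[0]/q[2]*p["fx"]+p["cx"],q[1]/q[2]*p["fy"]+p["cy"]
E
python3 - <<'E'
from h import *
im=get_image("top")
for c in ("top","scene"):
  if c=="scene": im=get_image(c)
  for n,z in (("left_key_top",80),("right_key_top",80),("rocker_base",78),("start_bar_top",82)):
    for d in spotter.cut_out(c,n)[:2]:
        v,u=np.nonzero(d["mask"]); print(c,n,round(d["confidence"],2),len(u),(u.min(),u.max(),v.min(),v.max()),np.round(ray(c,(u.min()+u.max())/2,(v.min()+v.max())/2,z)))
# hob corners in top picture
for uv in ((213,296),(434,297),(217,144),(432,146)): print(uv,np.round(ray("top",*uv,70)))
im=get_image("top"); cv2.imwrite("pics/crop.png",cv2.resize(im[235:305,205:445,::-1],None,fx=3.3,fy=3.3,interpolation=cv2.INTER_CUBIC))
E
```

```text
top left_key_top 0.58 157 (np.int64(262), np.int64(275), np.int64(269), np.int64(282)) [508.  88.  80.]
top right_key_top 0.6 179 (np.int64(372), np.int64(386), np.int64(270), np.int64(284)) [ 499. -163.   80.]
top rocker_base 0.92 725 (np.int64(296), np.int64(316), np.int64(257), np.int64(293)) [507.   3.  78.]
top start_bar_top 0.7 254 (np.int64(330), np.int64(353), np.int64(273), np.int64(283)) [499. -77.  82.]
top start_bar_top 0.33 5530 (np.int64(333), np.int64(434), np.int64(146), np.int64(227)) [ 708. -181.   82.]
scene right_key_top 0.54 155 (np.int64(247), np.int64(260), np.int64(273), np.int64(286)) [ 499. -157.   80.]
scene rocker_base 0.59 420 (np.int64(278), np.int64(310), np.int64(230), np.int64(250)) [509.   3.  78.]
scene start_bar_top 0.55 227 (np.int64(263), np.int64(284), np.int64(248), np.int64(266)) [500. -76.  82.]
scene start_bar_top 0.37 145 (np.int64(247), np.int64(260), np.int64(274), np.int64(286)) [ 501. -160.   82.]
(213, 296) [465. 215.  70.]
(434, 297) [ 451. -288.   70.]
(217, 144) [821. 206.  70.]
(432, 146) [ 806. -301.   70.]
```

View pics/crop.png

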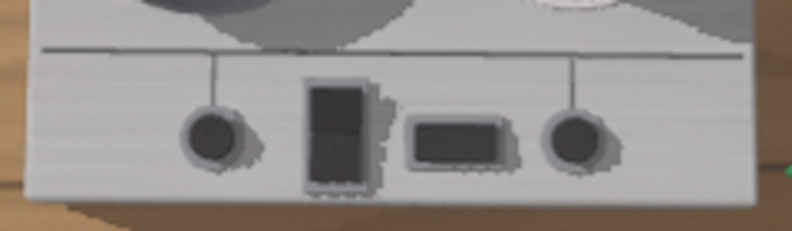

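The crop shows the strip's order from left to right: left key, rocker, start bar, right key. The hob yaw comes out at about -0.032. My targets are rocker press (530,3), left key (508,88) and bar (501,-77).

I'll rise to clear the bottle, close the fingers and travel over.

>>> arm_command(rows=[{"z": -0.06, "gripper": 1}, {"z": -0.1, "az": -0.17, "gripper": 1}, {"x": -0.4925, "y": -0.4535, "z": -0.1, "az": -0.34, "gripper": 1}, {"x": -0.4925, "y": -0.4535, "z": -0.1, "az": -0.34, "gripper": 1}, {"x": -0.4925, "y": -0.4535, "z": -0.1, "az": -0.34, "gripper": 1}, {"x": -0.4925, "y": -0.4535, "z": -0.1, "az": -0.34, "gripper": 1}, {"x": -0.4925, "y": -0.4535, "z": -0.1, "az": -0.34, "gripper": 1}, {"x": -0.4925, "y": -0.4535, "z": -0.1, "az": -0.34, "gripper": 1}])

```text
$.rows[0]: bad value
```

>>> arm_command(rows=[{"ax": 0, "ay": 0, "az": 0, "x": 0, "y": 0, "z": -0.06, "gripper": 1}, {"ax": 0, "ay": 0, "az": -0.17, "x": 0, "y": 0, "z": -0.1, "gripper": 1}, {"ax": 0, "ay": 0, "az": -0.34, "x": -0.4925, "y": -0.4535, "z": -0.1, "gripper": 1}, {"ax": 0, "ay": 0, "az": -0.34, "x": -0.4925, "y": -0.4535, "z": -0.1, "gripper": 1}, {"ax": 0, "ay": 0, "az": -0.34, "x": -0.4925, "y": -0.4535, "z": -0.1, "gripper": 1}, {"ax": 0, "ay": 0, "az": -0.34, "x": -0.4925, "y": -0.4535, "z": -0.1, "gripper": 1}, {"ax": 0, "ay": 0, "az": -0.34, "x": -0.4925, "y": -0.4535, "z": -0.1, "gripper": 1}, {"ax": 0, "ay": 0, "az": -0.34, "x": -0.4925, "y": -0.4535, "z": -0.1, "gripper": 1}])

```text
clock: 2.65
tcp_pos: [402.1, 266.0, 331.6]
orientation: [3.141, 0.001, 3.108]
force: [1.3, -0.1, 0.4]
width: 0.1
gripper_force: 0.0
```

>>> arm_command(rows=[{"ax": 0, "ay": 0, "az": 0, "x": -0.137, "y": -0.261, "z": 0, "gripper": 1}, {"ax": 0, "ay": 0, "az": 0, "x": -0.137, "y": -0.261, "z": 0, "gripper": 1}, {"ax": 0, "ay": 0, "az": 0, "x": -0.137, "y": -0.261, "z": 0, "gripper": 1}, {"ax": 0, "ay": 0, "az": 0, "x": -0.137, "y": -0.261, "z": 0, "gripper": 1}, {"ax": 0, "ay": 0, "az": 0, "x": -0.137, "y": -0.261, "z": 0.05, "gripper": 1}, {"ax": 0, "ay": 0, "az": 0, "x": -0.137, "y": -0.261, "z": 0.13, "gripper": 1}, {"ax": 0, "ay": 0, "az": 0, "x": -0.137, "y": -0.261, "z": 0.18, "gripper": 1}, {"ax": 0, "ay": 0, "az": 0, "x": -0.137, "y": -0.261, "z": 0.2, "gripper": 1}])

```text
clock: 3.65
tcp_pos: [527.4, 2.2, 128.1]
orientation: [-3.141, -0.005, 3.108]
force: [-0.3, 0.2, -0.2]
width: -0.1
gripper_force: 0.0
```

Run:
```python
from h import *
s=read_state(); print(np.round(s["tcp_pos"],1),np.round(s["orientation"],3),s["clock"])
im=get_image("wrist")
for n,P in (("rock",(529.5,3.3,91.5)),("lkey",(507.5,88,87)),("bar",(501.5,-77.5,87)),("hinge",(505.5,4,84))):
    u,v=proj("wrist",P); print(n,round(u),round(v)); cv2.circle(im,(int(u),int(v)),3,(255,0,0),-1)
cv2.imwrite("pics/w1.png",im[:,:,::-1])
```

```text
[527.4   2.2 128.1] [-3.141 -0.005  3.108] 3.65
rock 322 281
lkey 493 231
bar 157 230
hinge 322 231
```

View pics/w1.png

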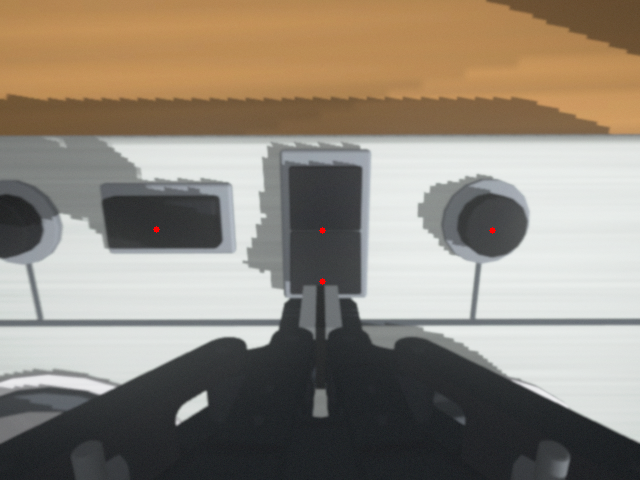

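The wrist view puts the hinge at (325,231), the left key at (492,225) and the bar at (163,221). The targets are confirmed to about 3 mm, and the corrected values are key x≈504.5 and bar ≈(497.5,-74.5). Now I'll press the rocker.

>>> arm_command(rows=[{"ax": 0, "ay": 0, "az": 0, "x": -0.001, "y": 0.001, "z": 0.025, "gripper": 1}, {"ax": 0, "ay": 0, "az": 0, "x": -0.001, "y": 0.001, "z": 0.034, "gripper": 1}, {"ax": 0, "ay": 0, "az": 0, "x": -0.001, "y": 0.001, "z": 0.039, "gripper": 1}, {"ax": 0, "ay": 0, "az": 0, "x": -0.001, "y": 0.001, "z": 0.042, "gripper": 1}, {"ax": 0, "ay": 0, "az": 0, "x": -0.001, "y": 0.001, "z": 0.044, "gripper": 1}, {"ax": 0, "ay": 0, "az": 0, "x": -0.001, "y": 0.001, "z": 0.044, "gripper": 1}])

```text
clock: 4.45
tcp_pos: [531.2, 3.4, 87.8]
orientation: [3.141, 0.001, 3.108]
force: [1.6, -0.2, 1.2]
width: 0.5
gripper_force: 0.8
```

>>> arm_command(rows=[{"ax": 0, "ay": 0, "az": 0, "x": 0, "y": 0, "z": 0.002, "gripper": 1}, {"ax": 0, "ay": 0, "az": 0, "x": 0, "y": 0, "z": 0.004, "gripper": 1}, {"ax": 0, "ay": 0, "az": 0, "x": 0, "y": 0, "z": 0.005, "gripper": 1}, {"ax": 0, "ay": 0, "az": 0, "x": 0, "y": 0, "z": 0.005, "gripper": 1}])

```text
clock: 4.95
tcp_pos: [531.0, 3.4, 83.9]
orientation: [3.141, 0.001, 3.108]
force: [-3.8, 0.1, 20.7]
width: -0.1
gripper_force: 10.4
```

The force rises to 20.7 N at z 83.9, so the rocker is on its stop. Next is a lift and the move over the left key.

>>> arm_command(rows=[{"ax": 0, "ay": 0, "az": 0, "x": 0, "y": 0, "z": -0.04, "gripper": 1}, {"ax": 0, "ay": 0, "az": 0, "x": 0.0145, "y": 0.042, "z": -0.04, "gripper": 1}, {"ax": 0, "ay": 0, "az": 0, "x": 0.0285, "y": 0.084, "z": -0.04, "gripper": 1}, {"ax": 0, "ay": 0, "az": 0, "x": 0.0285, "y": 0.084, "z": -0.04, "gripper": 1}, {"ax": 0, "ay": 0, "az": 0, "x": 0.0285, "y": 0.084, "z": -0.04, "gripper": 1}])

```text
clock: 5.58
tcp_pos: [504.4, 87.7, 122.0]
orientation: [-3.141, -0.001, 3.108]
force: [0.3, 0.1, 0.4]
width: -0.2
gripper_force: 0.0
```

Run:
```python
from h import *
s=read_state(); print(np.round(s["tcp_pos"],1),s["clock"])
im=get_image("wrist")
for n,P in (("hinge",(505.5,4,84)),("lkey",(505,88,87)),("tcp",s["tcp_pos"])):
    u,v=proj("wrist",P); print(n,round(u),round(v)); cv2.circle(im,(int(u),int(v)),3,(255,0,0),-1)
cv2.imwrite("pics/w2.png",im[:,:,::-1])
```

```text
[504.4  87.7 122. ] 5.575
hinge 157 279
lkey 322 275
tcp 322 303
```

View pics/w2.png

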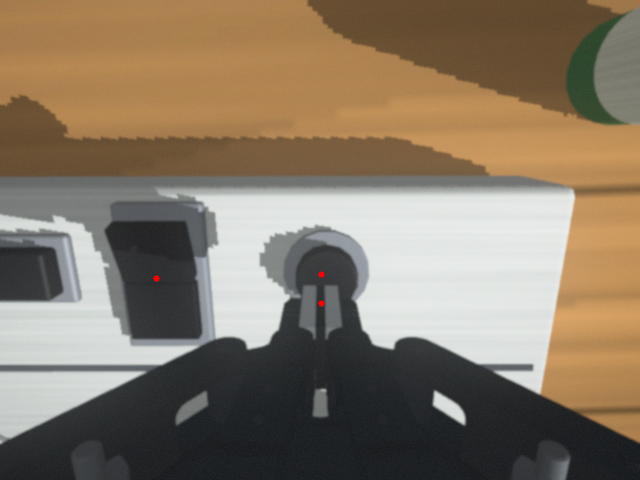

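The near lobe now stands raised, so the rocker is on. The key shows at (326,276), about 2 mm left of my target. I'll press it.

>>> arm_command(rows=[{"ax": 0, "ay": 0, "az": 0, "x": 0, "y": 0.002, "z": 0.025, "gripper": 1}, {"ax": 0, "ay": 0, "az": 0, "x": 0, "y": 0.002, "z": 0.034, "gripper": 1}, {"ax": 0, "ay": 0, "az": 0, "x": 0, "y": 0.002, "z": 0.038, "gripper": 1}, {"ax": 0, "ay": 0, "az": 0, "x": 0, "y": 0.002, "z": 0.041, "gripper": 1}, {"ax": 0, "ay": 0, "az": 0, "x": 0, "y": 0.002, "z": 0.043, "gripper": 1}, {"ax": 0, "ay": 0, "az": 0, "x": 0, "y": 0.002, "z": 0.044, "gripper": 1}, {"ax": 0, "ay": 0, "az": 0, "x": 0, "y": 0.002, "z": 0.044, "gripper": 1}])

```text
clock: 6.5
tcp_pos: [505.3, 90.0, 79.0]
orientation: [-3.142, 0.001, 3.108]
force: [-1.6, -2.8, 6.6]
width: 0.0
gripper_force: 3.7
```

>>> arm_command(rows=[{"ax": 0, "ay": 0, "az": 0, "x": 0, "y": 0, "z": 0.001, "gripper": 1}, {"ax": 0, "ay": 0, "az": 0, "x": 0, "y": 0, "z": 0.001, "gripper": 1}])

```text
clock: 6.75
tcp_pos: [505.4, 90.0, 78.7]
orientation: [3.141, 0.001, 3.107]
force: [-5.1, -3.2, 16.5]
width: 0.1
gripper_force: 8.8
```

At 16.5 N and z 78.7 the key is on its stop. I'll lift and go over the bar.

>>> arm_command(rows=[{"ax": 0, "ay": 0, "az": 0, "x": 0, "y": 0, "z": -0.045, "gripper": 1}, {"ax": 0, "ay": 0, "az": 0, "x": 0.002, "y": -0.055, "z": -0.045, "gripper": 1}, {"ax": 0, "ay": 0, "az": 0, "x": 0.002, "y": -0.11, "z": -0.045, "gripper": 1}, {"ax": 0, "ay": 0, "az": 0, "x": 0.002, "y": -0.165, "z": -0.045, "gripper": 1}, {"ax": 0, "ay": 0, "az": 0, "x": 0.002, "y": -0.165, "z": -0.045, "gripper": 1}, {"ax": 0, "ay": 0, "az": 0, "x": 0.002, "y": -0.165, "z": -0.045, "gripper": 1}])

```text
clock: 7.5
tcp_pos: [497.8, -73.8, 122.4]
orientation: [3.141, 0.001, 3.108]
force: [-0.4, -0.1, -0.3]
width: -0.1
gripper_force: 0.0
```

Run:
```python
from h import *
s=read_state(); print(np.round(s["tcp_pos"],1),s["clock"])
im=get_image("wrist")
P=s["tcp_pos"].copy() if hasattr(s["tcp_pos"],"copy") else list(s["tcp_pos"]); P[2]=87
u,v=proj("wrist",P); print(round(u),round(v)); cv2.circle(im,(int(u),int(v)),3,(255,0,0),-1)
cv2.imwrite("pics/w3.png",im[:,:,::-1])
```

```text
[497.8 -73.8 122.4] 7.5
318 274
```

View pics/w3.png

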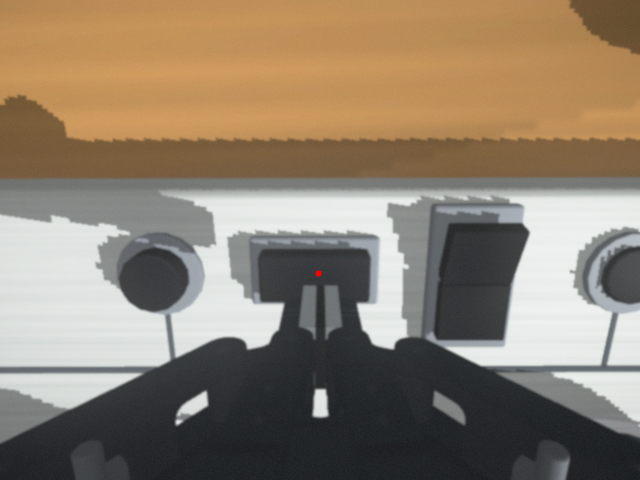

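The bar's centre is at (314,276) against my target (318,274), which is aligned. The left key is visibly down and the rocker on, so I'll press the bar.

>>> arm_command(rows=[{"ax": 0, "ay": 0, "az": 0, "x": 0, "y": -0.001, "z": 0.025, "gripper": 1}, {"ax": 0, "ay": 0, "az": 0, "x": 0, "y": -0.001, "z": 0.034, "gripper": 1}, {"ax": 0, "ay": 0, "az": 0, "x": 0, "y": -0.001, "z": 0.038, "gripper": 1}, {"ax": 0, "ay": 0, "az": 0, "x": 0, "y": -0.001, "z": 0.04, "gripper": 1}, {"ax": 0, "ay": 0, "az": 0, "x": 0, "y": -0.001, "z": 0.042, "gripper": 1}, {"ax": 0, "ay": 0, "az": 0, "x": 0, "y": -0.001, "z": 0.043, "gripper": 1}, {"ax": 0, "ay": 0, "az": 0, "x": 0, "y": -0.001, "z": 0.043, "gripper": 1}])

```text
clock: 8.43
tcp_pos: [497.7, -74.8, 80.9]
orientation: [3.14, 0.001, 3.108]
force: [-5.5, 4.3, 19.9]
width: 0.2
gripper_force: 9.7
```

The bar is on its stop, so I'll lift clear.

>>> arm_command(rows=[{"ax": 0, "ay": 0, "az": 0, "x": 0, "y": 0, "z": -0.05, "gripper": 1}, {"ax": 0, "ay": 0, "az": 0, "x": 0.02, "y": 0, "z": -0.11, "gripper": 1}, {"ax": 0, "ay": 0, "az": 0, "x": 0.04, "y": 0, "z": -0.16, "gripper": 1}, {"ax": 0, "ay": 0, "az": 0, "x": 0.04, "y": 0, "z": -0.16, "gripper": 1}, {"ax": 0, "ay": 0, "az": 0, "x": 0.04, "y": 0, "z": -0.16, "gripper": 1}])

```text
clock: 9.05
tcp_pos: [457.5, -74.3, 239.2]
orientation: [-3.142, 0.001, 3.108]
force: [0.1, 0.4, -0.4]
width: -0.1
gripper_force: 0.0
```

Run:
```python
from h import *
s=read_state(); print(np.round(s["tcp_pos"],1),s["clock"],np.round(s["force"],1))
cv2.imwrite("pics/w4.png",get_image("wrist")[:,:,::-1])
```

```text
[457.5 -74.3 239.2] 9.05 [ 0.1  0.4 -0.4]
```

View pics/w4.png

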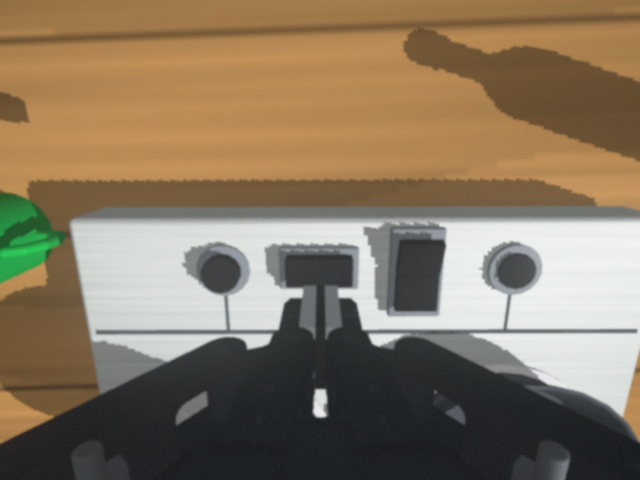

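The last picture shows the rocker on at (417,270), the left key down at (515,270), the right key up at (220,272) and the bar released at (318,268), with the hand clear. I'll hand it in.

```bash
python3 -c "
from rig import ticket
print(ticket.sign_off())"
```

```text
the job is handed in; nothing more can be done
None
```

The job is handed in at about 9 s: rocker pressed on, left (frying-pan) key pushed down, start bar pressed and released, right key untouched and the hand clear; the sign-off gave no verdict.

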